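# Load the blank plaques into the lipped caddy

### The job

Pick up the whole pile of three blank wooden plaques together and load it into the wooden caddy: tilt it so that one end slips under the caddy's lip, then lower the other end until the pile lies flat on the caddy's floor. Keep the pile together and in order, set it down gently without dropping it, let go, and leave the ink jar, water cup and ink stone where they are.

Things in the scene. Friction and masses are not known exactly. Their poses are not given: they have to be found in the camera images.
- tile_low: bottom plain light-wood plaque, 90 x 60 x 10 mm (own x, y, z), about 45 g (may vary by a third), origin at the centre of its underside, z up. The three equal plaques lie loose in a pile 30 mm high on the table, edges flush. Squeeze firmly across the 60 mm width, at mid-length, fingertips about 4 mm above the table, so that all three are held
- tile_mid: middle plain light-wood plaque, 90 x 60 x 10 mm (own x, y, z), about 45 g (may vary by a third), origin at the centre of its underside, z up
- tile_top: top plain light-wood plaque, 90 x 60 x 10 mm (own x, y, z), about 45 g (may vary by a third), origin at the centre of its underside, z up
- caddy: plywood caddy fixed to the table, 110 x 80 mm outside (own x, y), origin under its centre at table height, z up. Inside 98 mm long (x -49 to 49) and 68 mm wide; walls 6 mm, floor top 6 mm above the table. The middle 54 mm of both long sides (x -27 to 27) has no wall, gaps for the fingers; the floor there is 56 mm wide. The pile lies with its 90 mm along the caddy's x, either end first
- caddy_in (a point): centre of the caddy's inner floor, 6 mm above the table, straight above the caddy's origin; axes as the caddy's
- caddy_lip (a point): middle of the lip's lower free edge. The lip overhangs the end at the caddy's -x: x -49 to -38 mm, full width, underside 48 and top 53 mm above the table; end and side walls there rise to the lip. The mouth left (87 mm) is too short for the level pile: it goes in tilted about 20 degrees, low end towards -x under the lip. It may touch walls
- caddy_low_end (a point): middle of the top of the low end wall, at the caddy's +x, opposite the lip; it and the side walls next to it rise to only 24 mm above the table
- ink_jar: bystander: closed glass jar, 60 mm across, 60 mm high, origin at the centre of its underside; leave it alone
- water_cup: bystander: open white ceramic cup, 68 mm across, 70 mm high, origin at the centre of its underside; leave it alone
- ink_stone: bystander: dark slab 70 x 110 x 22 mm (its own x, y, z), origin at the centre of its underside; leave it alone
There are look-alikes about, which are no part of the job. Leave any pink or yellow look-alike of the tile_mid alone.

How it is judged:
At the end, for the whole second after the job is handed in: All three plaques lie in the caddy in their order, flat (within 0.06 rad), at rest and released: each centre within 6 mm of the caddy's centre along its length and width, long side along the caddy's within 0.12 rad, and each at its height on the floor or on the plaque below within 3 mm (x of tile_low in the frame of caddy_in between -0.006 and 0.006 m and y of tile_low in the frame of caddy_in between -0.006 and 0.006 m and z of tile_low in the frame of caddy_in between -0.003 and 0.003 m and angle between each of tile_low, tile_mid, tile_top's own z axis and vertical below 0.06 rad and angle between the x axis of each of tile_low, tile_mid, tile_top and the x axis of caddy, either way round below 0.12 rad and linear speed of each of tile_low, tile_mid, tile_top below 0.02 m/s and contact force between each of tile_low, tile_mid, tile_top and the fingers below 0.1 N and x of tile_mid in the frame of caddy_in between -0.006 and 0.006 m and y of tile_mid in the frame of caddy_in between -0.006 and 0.006 m and z of tile_mid in the frame of caddy_in between 0.007 and 0.013 m and x of tile_top in the frame of caddy_in between -0.006 and 0.006 m and y of tile_top in the frame of caddy_in between -0.006 and 0.006 m and z of tile_top in the frame of caddy_in between 0.017 and 0.023 m); the robot touches nothing.
It fails at once if the pile comes apart: a tile's centre gets more than 35 mm from that of the tile it started next to (distance between tile_low and tile_mid above 0.035 m or distance between tile_mid and tile_top above 0.035 m).
It fails at once if a tile is dropped or slammed into the caddy (over 0.5 m/s when low over it) ((horizontal distance between tile_low and caddy below 0.06 m and height (world z) of tile_low below 0.08 m and linear speed of tile_low above 0.5 m/s) or (horizontal distance between tile_mid and caddy below 0.06 m and height (world z) of tile_mid below 0.08 m and linear speed of tile_mid above 0.5 m/s) or (horizontal distance between tile_top and caddy below 0.06 m and height (world z) of tile_top below 0.08 m and linear speed of tile_top above 0.5 m/s)).
It fails at once if the ink jar, the water cup or the ink stone is moved more than 30 mm or tipped over (distance of any of ink_jar, water_cup, ink_stone from where it was at the start of the episode above 0.03 m or angle between any of ink_jar, water_cup, ink_stone's own z axis and vertical above 0.5 rad).
It also fails if it takes over 51 s, if anything falls off the work surface, if the arm or the gripper's body presses on something with over 40 N, if the wrist force passes 120 N, or if a joint passes its speed limit or range.

### The arm

A 7-joint arm with a two-finger parallel gripper is mounted at the origin on the work surface. World frame = base frame: x ahead of the robot, y to its left, z up, the work surface at z = 0. Lengths are in m, angles in rad, forces in N, time in s.
With the tool pointing down it reaches from about 0.425 to 0.925 m from the base axis. Payload 6.8 kg.
Tool frame: the origin (TCP) lies midway between the tips of the shut fingers; the grasp point (between the pads) lies 19 mm behind it; z points along the fingers, y is the line along which they close (so a half turn about z gives the same grasp; the last joint's range is limited). The gripper opens to 88 mm and grips with 3 to 60 N. Pads are 20 mm wide; open, the fingers measure 115 mm over their backs; the gripper's body (75 mm by 178 mm) begins 61 mm behind the grasp point.
Start: joints at [-1.384, 0.477, 0.022, 1.555, -0.011, 1.109, -0.083], TCP at [0.196, 0.646, 0.223] pointing down, gripper open.
Joint ranges: [-2.96, 2.96], [-0.34, 2.1], [-1.41, 1.46], [0.24, 2.44], [-1.37, 4.51], [0.17, 1.92], [-2.96, 2.96]. Speed limits (rad/s): [2.39, 2.39, 3.14, 3.14, 3.14, 3.14, 3.14].

### API

Orientations are given as a unit quaternion [x, y, z, w].
In Python, from cell import sensors, camera, calibration, robot gives the robot as it stands.
- The arm moves only by the tool servo_tool, never from a script. Its argument "targets" is a list of rows, each an object of numbers: "dx", "dy", "dz": the shift along the world's x, y, z in units of 40 mm (1.0 is 40 mm); "spin": the turn about the world's z in units of 5 degrees (1.0 is 5 degrees). A call has 1 to 5 rows; each row shifts and turns the commanded pose from where the row before left it; what a row does not reach is not made up. A row lasts 1/12 s, in which the tool goes at most 41.7 mm and 7.16 degrees, less where a joint would pass 70% of its speed; a pose out of reach is approached as far as the arm can. A call is refused whole if a number of a shift passes 1 or a number of a turn 1, either way. A call with a gripper value outside its range is refused whole. "jaw" is the opening, from 0 (shut) to 1 (fully open), set as the call begins (left out, the last holds). The fingers move at their own pace and stop on an object; "squeeze" is the grip in N (left out, the last holds). Time passes only in rows, so rows that do not move let the fingers close. It gives the time, the measured TCP pose, the force, the opening and the grip force at its end, in the units of the state.
- sensors.read_state(): the state, without advancing time (a new reading comes with each control period).
- camera(name): name is "scene" or "top" or "wrist"; returns the picture (400x640x3 uint8, blue, green, red); there is no depth.
- calibration(name): a dict with "fx", "fy", "cx", "cy" (pixels), "origin" and "orientation" of the camera in the world. Camera axes: x right, y down, z forward; pixel columns grow to the right and rows downward; lengths in m; the calibration is good to about 2 mm. A picture is of the moment at which its call begins: read the wrist's pose just before it. calibration takes no time and is no camera call; for the wrist camera it gives the pose at the moment of the call.
- robot.sign_off(): hands the job in; it is judged then, once.
The state is a dict: "time_s": time; "q": joint angles; "qd": joint speeds; "tau": joint torques, N m; "tcp_pos": TCP position; "eef_rot": TCP orientation; "force": force on the tool from outside, world axes, zero at the start; "wrist_torque": the same for the moment, N m; "opening": finger opening in m; "grip_force": force on a finger pad.
Only numpy, scipy, OpenCV 4.12 (cv2) and the standard library are available. Lean on these libraries where they do the work, as an engineer would, in place of code of your own. Each camera call takes 0.05 s, during which the arm holds its last target. There are 200 camera calls.

## Working session

There is one attempt and no reset: what is moved stays moved. The work goes in short steps, Python scripts to look and compute and a tool call to move; the robot and the scene stay as the last step left them, time stands still between calls to the robot, and variables do not carry over. Pictures are saved under pics/ and viewed, at most 10 in all, crops included, and the job is handed in when it is done.

Besides the shell and the picture viewer there is one more tool, called after "Request:" as name([rows], argument=value, ...), one row to a line, values as JSON. servo_tool: Moves the arm, as the interface text tells. Its arguments: {"type":"object","properties":{"targets":{"type":"array","items":{"type":"object","properties":{"dx":{"type":"number"},"dy":{"type":"number"},"dz":{"type":"number"},"spin":{"type":"number"}}}},"jaw":{"type":"number"},"squeeze":{"type":"number"}},"required":["targets"]}

```bash
ls; mkdir -p pics
cat > h.py <<'E'
import numpy as np, cv2
from scipy.spatial.transform import Rotation as R
from cell import sensors, camera, calibration, robot
def ray(c,u,v):
    d=R.from_quat(c["orientation"]).apply([(u-c["cx"])/c["fx"],(v-c["cy"])/c["fy"],1]); return np.array(c["origin"]),d
def onz(c,u,v,z):
    o,d=ray(c,u,v); return o+d*(z-o[2])/d[2]
def proj(c,p):
    q=R.from_quat(c["orientation"]).inv().apply(np.array(p)-c["origin"]); return np.array([c["fx"]*q[0]/q[2]+c["cx"],c["fy"]*q[1]/q[2]+c["cy"]])
def tri(rs):
    A=0;b=0
    for o,d in rs:
        d=d/np.linalg.norm(d); P=np.eye(3)-np.outer(d,d); A=A+P; b=b+P@o
    return np.linalg.solve(A,b)
E
python3 - <<'E'
from h import *
for n in ("scene","top"):
    cv2.imwrite(f"pics/{n}0.png",camera(n)); c=calibration(n); print(n,c)
E
```

```text
pics
scene {'fx': 486.28207537976874, 'fy': 486.28207537976874, 'cx': 314.4816005332622, 'cy': 205.52521080133982, 'origin': array([ 1.08669047, -0.96309011,  0.71488043]), 'orientation': array([ 0.8487121 ,  0.21819044, -0.12509786, -0.46522171])}
top {'fx': 479.67109728018926, 'fy': 479.67109728018926, 'cx': 321.8272724441228, 'cy': 201.51369242535645, 'origin': array([ 0.47773086, -0.05962246,  1.25661784]), 'orientation': array([-0.70014275,  0.7134826 , -0.01383124,  0.02348181])}
```

View pics/top0.png

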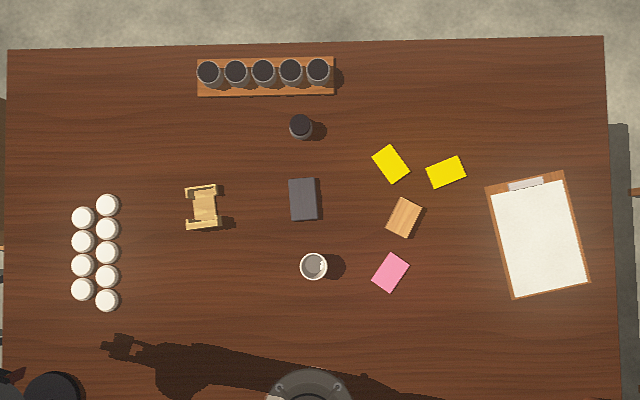

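View pics/scene0.png

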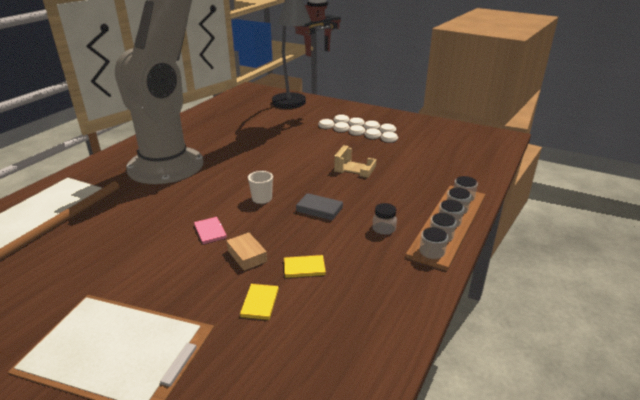

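Run:
```python
from h import *
t=cv2.imread("pics/top0.png"); s=cv2.imread("pics/scene0.png")
ct,cs=calibration("top"),calibration("scene")
for n,im,boxes in (("top",t,[(375,185,435,250),(170,170,240,245)]),("scene",s,[(215,225,280,280),(325,140,385,185)])):
    h=cv2.cvtColor(im,cv2.COLOR_BGR2HSV); m=((h[...,0]>8)&(h[...,0]<28)&(h[...,2]>120)&(h[...,1]<190)).astype(np.uint8)
    for b in boxes:
        mm=np.zeros_like(m); mm[b[1]:b[3],b[0]:b[2]]=m[b[1]:b[3],b[0]:b[2]]
        c=max(cv2.findContours(mm,0,1)[0],key=cv2.contourArea); print(n,cv2.contourArea(c),cv2.minAreaRect(c),cv2.approxPolyDP(c,3,True)[:,0].tolist())
        if n=="top":
            r=cv2.boxPoints(cv2.minAreaRect(c)); z=.03 if b[0]>300 else .024
            P=np.array([onz(ct,*p,z) for p in r]); print(P.round(3).tolist(), P.mean(0), [np.linalg.norm(P[i]-P[i-1]) for i in (1,2)])
a=cv2.resize(t[160:255,165:245],None,fx=5,fy=5,interpolation=2); b=cv2.resize(s[135:195,320:390],None,fx=5,fy=5,interpolation=2); 
a2=np.zeros((475,780,3),np.uint8); a2[:,:400]=a; a2[:300,400:750]=b; cv2.imwrite("pics/c1.png",a2)
```

```text
top 924.5 ((410.0000305175781, 214.5), (35.329872131347656, 46.510215759277344), 26.56505012512207) [[431, 199], [416, 202], [417, 205], [399, 197], [384, 227], [406, 238], [420, 206], [434, 206]]
[[0.474, -0.2, 0.03], [0.579, -0.256, 0.03], [0.537, -0.335, 0.03], [0.432, -0.279, 0.03]] [ 0.50532311 -0.26774983  0.03      ] [np.float64(0.11917369443044458), np.float64(0.08977873032698025)]
top 909.0 ((200.4217071533203, 206.4645538330078), (44.23653030395508, 32.39912414550781), 87.79740142822266) [[215, 184], [184, 188], [188, 197], [190, 188], [213, 186], [194, 191], [192, 219], [201, 220], [189, 223], [185, 219], [186, 229], [217, 225]]
[[0.593, 0.314, 0.024], [0.594, 0.23, 0.024], [0.48, 0.226, 0.024], [0.478, 0.31, 0.024]] [0.53637932 0.27023044 0.024     ] [np.float64(0.08410609840285667), np.float64(0.1143118956736906)]
scene 652.0 ((245.64602661132812, 245.80972290039062), (34.806671142578125, 25.117246627807617), 48.8140754699707) [[249, 232], [226, 240], [242, 260], [266, 251]]
scene 289.5 ((358.807373046875, 164.1188507080078), (33.49822235107422, 16.20589828491211), 5.19442892074585) [[376, 159], [368, 157], [369, 165], [350, 159], [342, 164], [342, 170], [369, 173]]
```

View pics/c1.png

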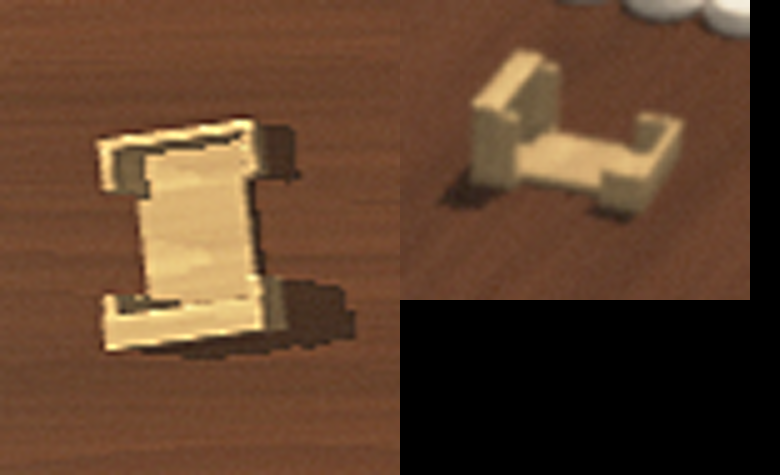

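Run:
```python
from h import *
s=sensors.read_state(); c=calibration("wrist"); print(c, s["tcp_pos"],s["eef_rot"],R.from_quat(s["eef_rot"]).as_matrix().round(3), s["time_s"])
print("cam axes",R.from_quat(c["orientation"]).as_matrix().round(3))
ct,cs=calibration("top"),calibration("scene")
P=np.array([onz(ct,*p,.03) for p in [(399,197),(420,207),(406,238),(384,227)]]);print(P.round(3),P.mean(0),np.diff(P,axis=0))
print(tri([ray(ct,399,197),ray(cs,266,251)]),tri([ray(ct,384,227),ray(cs,249,232)]), [onz(cs,*p,.03).round(3) for p in [(249, 232), (226, 240), (242, 260), (266, 251)]])
```

```text
{'fx': 299.7369853081819, 'fy': 299.7369853081819, 'cx': 326.2164320720186, 'cy': 195.80249299189617, 'origin': array([0.12907364, 0.66666653, 0.38467498]), 'orientation': array([0.79636829, 0.59091384, 0.07628991, 0.10391456])} [0.19597544 0.64537661 0.22179906] [ 1.46843842e-01  9.89159360e-01 -8.02580728e-04 -4.56233696e-05] [[-0.957  0.291 -0.   ]
 [ 0.291  0.957 -0.002]
 [-0.    -0.002 -1.   ]] 0.1
cam axes [[ 0.29   0.925  0.244]
 [ 0.957 -0.28  -0.075]
 [-0.001  0.256 -0.967]]
[[ 0.55  -0.241  0.03 ]
 [ 0.524 -0.294  0.03 ]
 [ 0.446 -0.256  0.03 ]
 [ 0.475 -0.201  0.03 ]] [ 0.49862094 -0.24784035  0.03      ] [[-0.02659655 -0.05277805  0.        ]
 [-0.07823344  0.03782508  0.        ]
 [ 0.02897508  0.05516516  0.        ]]
[ 0.55013689 -0.24191594  0.02611084] [ 0.47381035 -0.20148066  0.0285921 ] [array([ 0.474, -0.204,  0.03 ]), array([ 0.445, -0.256,  0.03 ]), array([ 0.524, -0.299,  0.03 ]), array([ 0.553, -0.246,  0.03 ])]
```

Request:
servo_tool([
  {"dx": 0.64, "dy": -0.72},
  {"dx": 0.64, "dy": -0.72},
  {"dx": 0.64, "dy": -0.72},
  {"dx": 0.64, "dy": -0.72},
  {"dx": 0.64, "dy": -0.72},
], jaw=1)

```text
schema error: expected keys dx, dy, dz, spin
```

Request:
servo_tool([
  {"dx": 0.64, "dy": -0.72},
  {"dx": 0.64, "dy": -0.72},
  {"dx": 0.64, "dy": -0.72},
  {"dx": 0.64, "dy": -0.72},
  {"dx": 0.64, "dy": -0.72},
])

```text
schema error: expected keys dx, dy, dz, spin
```

Request:
servo_tool([
  {"dx": 0.64, "dy": -0.72},
  {"dx": 0.64, "dy": -0.72},
  {"dx": 0.64, "dy": -0.72},
  {},
  {},
])

```text
schema error: expected keys dx, dy, dz, spin
```

```bash
cat > look.py <<'E'
import sys,json
from h import *
n=sys.argv[1]; s=sensors.read_state(); c=calibration("wrist"); im=camera("wrist"); cv2.imwrite(f"pics/{n}.png",im)
json.dump({k:(v.tolist() if hasattr(v,"tolist") else v) for k,v in c.items()},open(f"pics/{n}.json","w"))
print(s["time_s"],np.array(s["tcp_pos"]).round(4),R.from_quat(s["eef_rot"]).as_matrix().round(3)[:,1],np.degrees(s["q"]).round(0))
E
python3 look.py w1
```

```text
0.1 [0.196  0.6454 0.2218] [ 0.291  0.957 -0.002] [-79.  27.   1.  89.  -1.  64.  -5.]
```

View pics/w1.png

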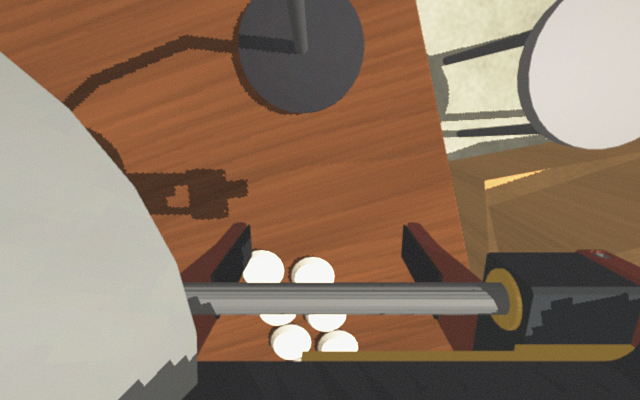

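Request:
servo_tool([
  {"dx": 0.69, "dy": -0.7, "dz": 0, "spin": 0},
  {"dx": 0.69, "dy": -0.7, "dz": 0, "spin": 0},
  {"dx": 0.69, "dy": -0.7, "dz": 0, "spin": 0},
  {"dx": 0.69, "dy": -0.7, "dz": 0, "spin": 0},
  {"dx": 0.69, "dy": -0.7, "dz": 0, "spin": 0},
], jaw=1)

```text
time_s: 0.57
tcp_pos: [0.3351, 0.5042, 0.2224]
eef_rot: [0.147, 0.989, -0.0, -0.0]
force: [0.6, 0.4, -0.8]
opening: 0.0879
grip_force: 0.0
```

Request:
servo_tool([
  {"dx": 0.69, "dy": -0.7, "dz": 0, "spin": 0},
  {"dx": 0.69, "dy": -0.7, "dz": 0, "spin": 0},
  {"dx": 0.69, "dy": -0.7, "dz": 0, "spin": 0},
  {"dx": 0.69, "dy": -0.7, "dz": 0, "spin": 0},
  {"dx": 0.69, "dy": -0.7, "dz": 0, "spin": 0},
])

```text
time_s: 0.98
tcp_pos: [0.473, 0.3642, 0.2226]
eef_rot: [0.147, 0.989, -0.0, -0.0]
force: [0.6, 0.9, 0.7]
opening: 0.088
grip_force: 0.0
```

Request:
servo_tool([
  {"dx": 0.69, "dy": -0.7, "dz": 0, "spin": 0},
  {"dx": 0.69, "dy": -0.7, "dz": 0, "spin": 0},
  {"dx": 0.69, "dy": -0.7, "dz": 0, "spin": 0},
  {"dx": 0.69, "dy": -0.7, "dz": 0, "spin": 0},
  {"dx": 0, "dy": 0, "dz": 0, "spin": 0},
])

```text
time_s: 1.4
tcp_pos: [0.5882, 0.2445, 0.2227]
eef_rot: [0.153, 0.988, -0.002, 0.002]
force: [0.3, -1.1, 0.1]
opening: 0.0874
grip_force: 0.0
```

```bash
python3 look.py w2
```

```text
1.4 [0.5882 0.2445 0.2227] [ 0.302  0.953 -0.003] [-37.  24.  11.  95.  -5.  61.  48.]
```

View pics/w2.png

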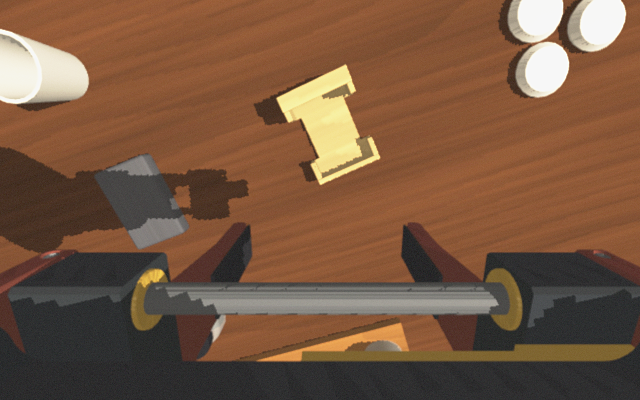

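Run:
```python
from h import *; import json
im=cv2.imread("pics/w2.png"); 
h=cv2.cvtColor(im,cv2.COLOR_BGR2HSV); m=((h[...,0]>15)&(h[...,2]>130)&(h[...,1]<170)).astype(np.uint8); m[:50]=0;m[200:]=0;m[:,:250]=0;m[:,400:]=0
c=max(cv2.findContours(m,0,1)[0],key=cv2.contourArea); print(cv2.contourArea(c),cv2.approxPolyDP(c,2,True)[:,0].tolist())
cr=cv2.resize(im[55:195,255:395],None,fx=4,fy=4,interpolation=2)
for k in range(0,140,20): cv2.putText(cr,str(255+k),(k*4,10),0,.35,(255,255,255),1);cv2.putText(cr,str(55+k),(0,k*4+4),0,.35,(255,255,255),1)
cv2.imwrite("pics/c2.png",cr)
```

```text
5866.5 [[345, 64], [276, 98], [287, 121], [299, 118], [302, 120], [319, 157], [310, 164], [320, 184], [379, 158], [372, 138], [359, 138], [343, 98], [355, 91]]
```

View pics/c2.png

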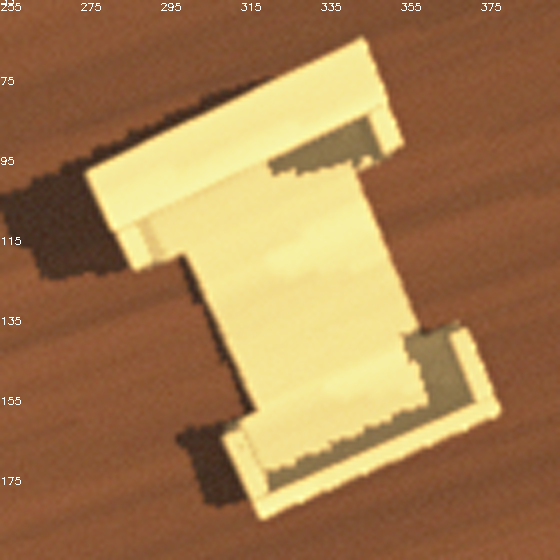

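Run:
```python
from h import *; import json
c=json.load(open("pics/w2.json")); ct=calibration("top")
W=[(276,98.5),(346,64),(320,184.5),(380,157.5)]; T=[(217.6,226),(186,230),(215,184),(184.6,188.4)]; Z=[.053,.053,.024,.024]
P=np.array([onz(c,*w,z) for w,z in zip(W,Z)]); Q=np.array([onz(ct,*w,z) for w,z in zip(T,Z)])
for w,t in zip(W,T): print("tri",tri([ray(c,*w),ray(ct,*t)]).round(4))
for X in(P,Q):
    print(X.round(4).tolist()); print("ctr",X.mean(0)[:2].round(4)); 
    x=(X[2]+X[3]-X[0]-X[1])/2; print("L",np.linalg.norm(x[:2]),"W",np.linalg.norm(X[0]-X[1]),np.linalg.norm(X[2]-X[3]),"yaw",np.degrees(np.arctan2(x[1],x[0])),[np.degrees(np.arctan2(-(X[i+1]-X[i])[0],(X[i+1]-X[i])[1])) for i in(0,2)])
```

```text
tri [0.4864 0.2202 0.0474]
tri [0.4767 0.302  0.0425]
tri [0.5956 0.233  0.0228]
tri [0.5854 0.312  0.0242]
[[0.4884, 0.2206, 0.053], [0.4784, 0.3007, 0.053], [0.5972, 0.2338, 0.024], [0.5871, 0.313, 0.024]]
ctr [0.5378 0.267 ]
L 0.10948431774745551 W 0.08071545186706462 0.07987325456897688 yaw 6.667613999180719 [np.float64(7.159086172332615), np.float64(7.219994465787466)]
[[0.4849, 0.2194, 0.053], [0.4763, 0.2992, 0.053], [0.5937, 0.2321, 0.024], [0.5838, 0.3111, 0.024]]
ctr [0.5347 0.2654]
L 0.10885150434715768 W 0.08024909437732168 0.07960015260702226 yaw 6.489703599892291 [np.float64(6.131383841282959), np.float64(7.1189260973779955)]
```

Request:
servo_tool([
  {"dx": -0.08, "dy": -0.98, "dz": 0, "spin": -0.35},
  {"dx": -0.08, "dy": -0.98, "dz": 0, "spin": -0.35},
  {"dx": -0.08, "dy": -0.98, "dz": 0, "spin": -0.35},
  {"dx": -0.08, "dy": -0.98, "dz": 0, "spin": -0.35},
  {"dx": -0.08, "dy": -0.98, "dz": 0, "spin": -0.35},
])

```text
time_s: 1.87
tcp_pos: [0.5655, 0.0576, 0.2225]
eef_rot: [0.222, 0.975, 0.0, -0.0]
force: [0.3, -0.6, -0.0]
opening: 0.0878
grip_force: 0.0
```

Request:
servo_tool([
  {"dx": -0.08, "dy": -0.98, "dz": 0, "spin": 0},
  {"dx": -0.08, "dy": -0.98, "dz": 0, "spin": 0},
  {"dx": -0.08, "dy": -0.98, "dz": 0, "spin": 0},
  {"dx": -0.08, "dy": -0.98, "dz": 0, "spin": 0},
  {"dx": -0.08, "dy": -0.98, "dz": 0, "spin": 0},
])

```text
time_s: 2.28
tcp_pos: [0.55, -0.1383, 0.2226]
eef_rot: [0.221, 0.975, 0.0, -0.0]
force: [0.6, 0.5, -0.7]
opening: 0.0876
grip_force: 0.0
```

Request:
servo_tool([
  {"dx": -0.08, "dy": -0.98, "dz": 0, "spin": 0},
  {"dx": -0.08, "dy": -0.98, "dz": 0, "spin": 0},
  {"dx": -0.08, "dy": -0.98, "dz": 0, "spin": 0},
  {"dx": 0, "dy": 0, "dz": 0, "spin": 0},
  {"dx": 0, "dy": 0, "dz": 0, "spin": 0},
])

```text
time_s: 2.7
tcp_pos: [0.5401, -0.2574, 0.2224]
eef_rot: [0.224, 0.975, -0.0, -0.0]
force: [-0.1, 0.9, 0.2]
opening: 0.0883
grip_force: 0.0
```

```bash
python3 look.py w3
python3 - <<'E'
from h import *
im=cv2.imread("pics/w3.png"); cv2.imwrite("pics/c3.png",cv2.resize(im[0:260,180:500],None,fx=2,fy=2,interpolation=2))
E
```

```text
2.7 [ 0.5401 -0.2574  0.2224] [ 0.436  0.9   -0.   ] [  1.  21.  23. 101.  -9.  60.  92.]
```

View pics/c3.png

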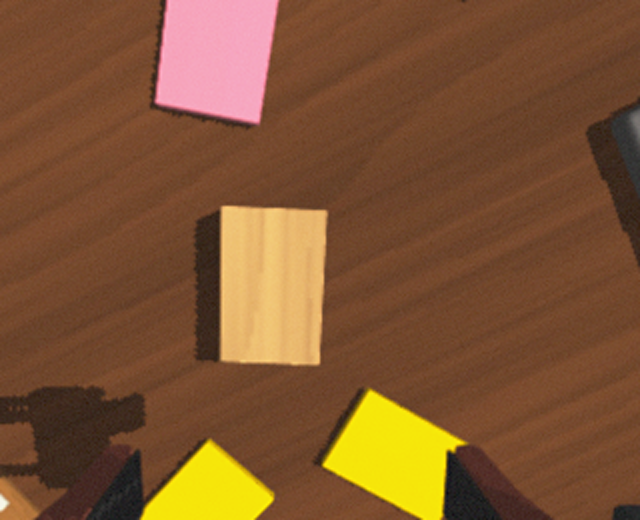

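Run:
```python
from h import *; import json
c=json.load(open("pics/w3.json")); ct=calibration("top"); im=cv2.imread("pics/w3.png")
h=cv2.cvtColor(im,cv2.COLOR_BGR2HSV); m=((h[...,0]>12)&(h[...,0]<24)&(h[...,2]>150)&(h[...,1]<175)).astype(np.uint8); m[:90]=0;m[195:]=0;m[:,:270]=0;m[:,360:]=0
k=max(cv2.findContours(m,0,1)[0],key=cv2.contourArea); a=cv2.approxPolyDP(k,4,True)[:,0]; print(cv2.contourArea(k),a.tolist())
r=cv2.boxPoints(cv2.minAreaRect(k))
for X in (a,r):
    P=np.array([onz(c,*p,.03) for p in X]); print(P.round(4).tolist(),P.mean(0).round(4))
    for i in range(len(P)): d=P[i]-P[i-1]; print(np.linalg.norm(d).round(4),np.degrees(np.arctan2(d[1],d[0])).round(1))
```

```text
3928.5 [[290, 103], [290, 179], [339, 182], [343, 105]]
[[0.4457, -0.2566, 0.03], [0.5236, -0.2973, 0.03], [0.5527, -0.2456, 0.03], [0.4739, -0.2035, 0.03]] [ 0.499  -0.2507  0.03  ]
0.0601 -117.9
0.0878 -27.6
0.0594 60.6
0.0894 151.9
[[0.5238, -0.3014, 0.03], [0.4452, -0.2563, 0.03], [0.4734, -0.2029, 0.03], [0.5541, -0.2444, 0.03]] [ 0.4991 -0.2513  0.03  ]
0.0645 -118.0
0.0906 150.2
0.0604 62.1
0.0907 -27.2
```

Request:
servo_tool([
  {"dx": -0.5, "dy": 0.09, "dz": -0.6, "spin": -0.4},
  {"dx": -0.5, "dy": 0.08, "dz": -0.6, "spin": 0},
  {"dx": 0, "dy": 0, "dz": -0.9, "spin": 0},
  {"dx": 0, "dy": 0, "dz": -0.9, "spin": 0},
  {"dx": 0, "dy": 0, "dz": -0.9, "spin": 0},
])

```text
time_s: 3.17
tcp_pos: [0.5019, -0.2456, 0.0656]
eef_rot: [0.237, 0.972, 0.001, 0.001]
force: [0.9, -0.1, -0.4]
opening: 0.0878
grip_force: 0.0
```

Request:
servo_tool([
  {"dx": 0, "dy": 0, "dz": -0.6, "spin": 0},
  {"dx": 0, "dy": 0, "dz": -0.4, "spin": 0},
  {"dx": 0, "dy": 0, "dz": -0.3, "spin": 0},
  {"dx": 0, "dy": 0, "dz": 0, "spin": 0},
  {"dx": 0, "dy": 0, "dz": 0, "spin": 0},
])

```text
time_s: 3.58
tcp_pos: [0.5014, -0.2475, 0.0147]
eef_rot: [0.238, 0.971, 0.0, -0.0]
force: [-0.3, -0.3, 0.1]
opening: 0.088
grip_force: 0.0
```

```bash
python3 look.py w4
python3 - <<'E'
from h import *; import json
c=json.load(open("pics/w4.json")); im=cv2.imread("pics/w4.png"); 
h=cv2.cvtColor(im,cv2.COLOR_BGR2HSV); m=((h[...,0]>12)&(h[...,0]<24)&(h[...,2]>150)&(h[...,1]<175)).astype(np.uint8)
for k in cv2.findContours(m,0,1)[0]:
    if cv2.contourArea(k)>1500:
        a=cv2.approxPolyDP(k,5,True)[:,0]; print(a.tolist(),[onz(c,*p,.03)[:2].round(4).tolist() for p in a])
cv2.imwrite("pics/c4.png",im)
E
```

```text
3.5833 [ 0.5014 -0.2475  0.0147] [0.462 0.887 0.001] [  7.  34.  17. 114. -17.  34.  98.]
[[268, 161], [258, 169], [263, 281], [326, 281], [324, 223], [336, 220], [340, 227], [345, 220], [367, 219], [372, 225], [378, 171], [370, 162]] [[0.4449, -0.2498], [0.446, -0.2562], [0.5009, -0.2858], [0.5169, -0.255], [0.4864, -0.2403], [0.4878, -0.234], [0.4923, -0.2339], [0.49, -0.2298], [0.4948, -0.2194], [0.499, -0.2186], [0.4745, -0.2037], [0.4686, -0.2053]]
```

View pics/c4.png

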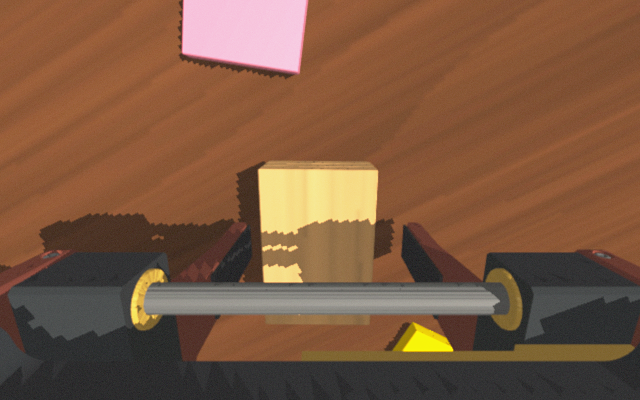

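Request:
servo_tool([
  {"dx": -0.03, "dy": -0.08, "dz": -0.05, "spin": 0},
  {"dx": 0, "dy": 0, "dz": 0, "spin": 0},
  {"dx": 0, "dy": 0, "dz": 0, "spin": 0},
])

```text
time_s: 3.88
tcp_pos: [0.5001, -0.2526, 0.0135]
eef_rot: [0.239, 0.971, -0.0, 0.001]
force: [-0.0, 0.6, -0.2]
opening: 0.0877
grip_force: 0.0
```

Request:
servo_tool([
  {"dx": 0, "dy": 0.03, "dz": -0.15, "spin": 0},
  {"dx": 0, "dy": 0, "dz": -0.09, "spin": 0},
  {"dx": 0, "dy": 0, "dz": 0, "spin": 0},
])

```text
time_s: 4.13
tcp_pos: [0.4992, -0.2504, 0.0023]
eef_rot: [0.239, 0.971, 0.0, -0.001]
force: [0.1, 0.4, -0.4]
opening: 0.0879
grip_force: 0.0
```

Request:
servo_tool([
  {"dx": 0, "dy": 0, "dz": 0, "spin": 0},
  {"dx": 0, "dy": 0, "dz": 0, "spin": 0},
  {"dx": 0, "dy": 0, "dz": 0, "spin": 0},
  {"dx": 0, "dy": 0, "dz": 0, "spin": 0},
  {"dx": 0, "dy": 0, "dz": 0, "spin": 0},
], jaw=0.5, squeeze=45)

```text
time_s: 4.55
tcp_pos: [0.4998, -0.251, 0.0032]
eef_rot: [0.239, 0.971, -0.0, 0.0]
force: [-0.0, -1.0, -0.2]
opening: 0.06
grip_force: 45.0
```

Request:
servo_tool([
  {"dx": 0, "dy": 0, "dz": 0.3, "spin": 0},
  {"dx": 0, "dy": 0, "dz": 0.8, "spin": 0},
  {"dx": 0, "dy": 0, "dz": 0.9, "spin": 0},
  {"dx": 0, "dy": 0.1, "dz": 0.9, "spin": 0},
  {"dx": 0, "dy": 0.35, "dz": 0.7, "spin": 0},
])

```text
time_s: 4.97
tcp_pos: [0.4997, -0.2354, 0.1506]
eef_rot: [0.241, 0.971, -0.001, 0.001]
force: [1.5, -0.1, -0.1]
opening: 0.0598
grip_force: 45.0
```

Request:
servo_tool([
  {"dx": 0.08, "dy": 0.6, "dz": 0.2, "spin": 0.5},
  {"dx": 0.08, "dy": 0.8, "dz": 0, "spin": 0.5},
  {"dx": 0.08, "dy": 0.9, "dz": 0, "spin": 0.5},
  {"dx": 0.08, "dy": 0.9, "dz": 0, "spin": 0.5},
  {"dx": 0.08, "dy": 0.9, "dz": 0, "spin": 0.5},
])

```text
time_s: 5.38
tcp_pos: [0.5154, -0.0675, 0.1561]
eef_rot: [0.131, 0.991, 0.0, 0.0]
force: [1.3, 1.5, -1.1]
opening: 0.0597
grip_force: 45.0
```

Request:
servo_tool([
  {"dx": 0.08, "dy": 0.9, "dz": 0, "spin": 0.5},
  {"dx": 0.08, "dy": 0.9, "dz": 0, "spin": 0.5},
  {"dx": 0.08, "dy": 0.9, "dz": 0, "spin": 0.5},
  {"dx": 0.08, "dy": 0.9, "dz": 0, "spin": 0.5},
  {"dx": 0.08, "dy": 0.9, "dz": 0, "spin": 0.5},
])

```text
time_s: 5.8
tcp_pos: [0.5314, 0.1126, 0.156]
eef_rot: [0.022, 1.0, -0.0, 0.0]
force: [0.3, 0.1, -0.9]
opening: 0.0599
grip_force: 45.0
```

Request:
servo_tool([
  {"dx": 0.08, "dy": 0.9, "dz": 0, "spin": 0.5},
  {"dx": 0.08, "dy": 0.8, "dz": 0, "spin": 0.5},
  {"dx": 0.08, "dy": 0.6, "dz": 0, "spin": 0.5},
  {"dx": 0.08, "dy": 0.3, "dz": 0, "spin": 0.45},
  {"dx": 0, "dy": 0, "dz": 0, "spin": 0},
])

```text
time_s: 6.22
tcp_pos: [0.5445, 0.2182, 0.1555]
eef_rot: [-0.065, 0.998, 0.001, 0.0]
force: [-0.1, -0.7, -1.2]
opening: 0.0595
grip_force: 45.0
```

```bash
python3 look.py w5;cp pics/w5.png pics/c5.png
```

```text
6.2167 [0.5445 0.2182 0.1555] [-0.13   0.992  0.001] [-34.  23.   7. 106.  -4.  51.  73.]
```

View pics/c5.png

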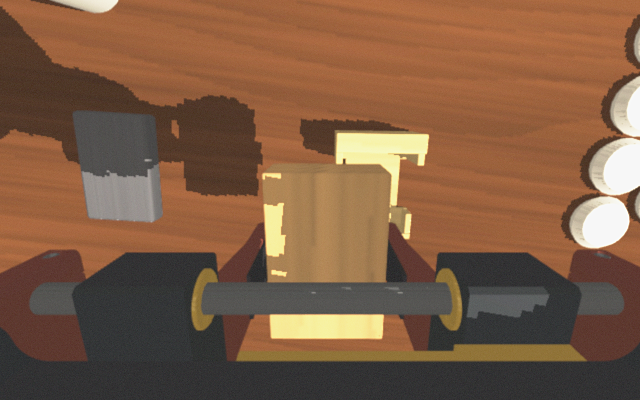

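Run:
```python
from h import *; import json
c=json.load(open("pics/w5.json")); im=cv2.imread("pics/w5.png")
a,b=[onz(c,*p,.053)[:2] for p in ((335.5,131),(428.5,134))]; d=b-a; print(a,b,np.linalg.norm(d)); y=d/np.linalg.norm(d); x=np.array([y[1],-y[0]])
print("yaw",np.degrees(np.arctan2(x[1],x[0])),"ctr",(a+b)/2+.055*np.array([np.cos(.122),np.sin(.122)]))
z=.1555+.0268
e,f=[onz(c,*p,z)[:2] for p in ((265,173),(390,173))]; d=f-e; print(e,f,np.linalg.norm(d), np.degrees(np.arctan2(-d[0],d[1])), (e+f)/2+.045*np.array([np.cos(.13),np.sin(.13)]))
for r in range(160,180,2): print(r,im[r,290],im[r,350])
```

```text
[0.48617987 0.21973407] [0.47818884 0.30021277] 0.08087445622510336
yaw 5.670528360465514 ctr [0.53677555 0.26666679]
[0.50370906 0.1852988 ] [0.49623266 0.24235759] 0.057546519925591226 7.464923826616006 [0.54459115 0.21966174]
160 [ 60  90 145] [172 242 247]
162 [ 64 100 159] [174 245 248]
164 [ 82 121 162] [ 99 154 196]
166 [ 82 124 163] [ 78 118 154]
168 [ 82 127 162] [ 77 116 152]
170 [ 75 122 158] [ 73 113 146]
172 [ 82 124 161] [ 79 117 152]
174 [ 86 134 173] [ 79 125 165]
176 [ 89 135 178] [ 86 131 170]
178 [ 84 130 175] [ 84 130 169]
```

Request:
servo_tool([
  {"dx": 0.07, "dy": 0.4, "dz": 0, "spin": -0.1},
  {"dx": 0, "dy": 0.5, "dz": 0, "spin": 0},
  {"dx": 0, "dy": 0.25, "dz": -0.3, "spin": 0},
  {"dx": 0, "dy": 0.08, "dz": -0.5, "spin": 0},
  {"dx": 0, "dy": 0, "dz": -0.6, "spin": 0},
])

```text
time_s: 6.68
tcp_pos: [0.5481, 0.2638, 0.099]
eef_rot: [-0.057, 0.998, 0.0, 0.001]
force: [0.8, 0.1, -0.4]
opening: 0.0598
grip_force: 45.0
```

Request:
servo_tool([
  {"dx": 0, "dy": 0, "dz": -0.5, "spin": 0},
  {"dx": 0, "dy": 0, "dz": -0.2, "spin": 0},
  {"dx": 0, "dy": 0, "dz": 0, "spin": 0},
  {"dx": 0, "dy": 0, "dz": 0, "spin": 0},
])

```text
time_s: 7.02
tcp_pos: [0.5475, 0.2629, 0.071]
eef_rot: [-0.057, 0.998, -0.0, -0.0]
force: [-0.8, 0.2, -0.7]
opening: 0.0599
grip_force: 45.0
```

Request:
servo_tool([
  {"dx": 0, "dy": 0.11, "dz": 0, "spin": 0},
  {"dx": 0, "dy": 0, "dz": 0, "spin": 0},
  {"dx": 0, "dy": 0, "dz": -0.3, "spin": 0},
  {"dx": 0, "dy": 0, "dz": 0, "spin": 0},
])

```text
time_s: 7.35
tcp_pos: [0.5467, 0.2686, 0.0579]
eef_rot: [-0.058, 0.998, -0.0, -0.0]
force: [-1.0, -0.3, -1.2]
opening: 0.0597
grip_force: 45.0
```

```bash
python3 look.py w6;cp pics/w6.png pics/c6.png
```

```text
7.35 [0.5467 0.2686 0.0579] [-0.115  0.993 -0.   ] [-37.  32.   6. 106.  -5.  42.  69.]
```

View pics/c6.png

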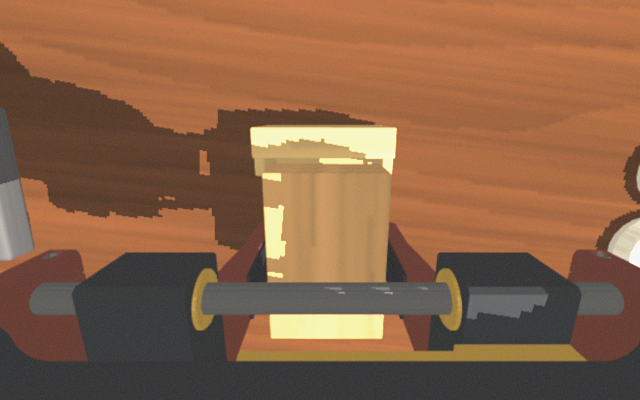

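Request:
servo_tool([
  {"dx": 0, "dy": -0.03, "dz": -0.3, "spin": 0},
  {"dx": 0, "dy": 0, "dz": -0.3, "spin": 0},
  {"dx": 0, "dy": 0, "dz": -0.1, "spin": 0},
  {"dx": 0, "dy": 0, "dz": 0, "spin": 0},
], squeeze=30)

```text
time_s: 7.73
tcp_pos: [0.546, 0.2667, 0.029]
eef_rot: [-0.058, 0.998, -0.001, -0.002]
force: [0.4, 0.4, -0.4]
opening: 0.0598
grip_force: 30.0
```

Request:
servo_tool([
  {"dx": 0, "dy": 0, "dz": -0.1, "spin": 0},
  {"dx": 0, "dy": 0, "dz": 0, "spin": 0},
])

```text
time_s: 7.9
tcp_pos: [0.5474, 0.2675, 0.0268]
eef_rot: [-0.058, 0.998, -0.0, -0.0]
force: [0.1, 0.8, -1.6]
opening: 0.0602
grip_force: 30.0
```

Request:
servo_tool([
  {"dx": 0, "dy": 0, "dz": -0.05, "spin": 0},
  {"dx": 0, "dy": 0, "dz": -0.05, "spin": 0},
  {"dx": 0, "dy": 0, "dz": 0, "spin": 0},
])

```text
time_s: 8.15
tcp_pos: [0.5473, 0.2676, 0.0236]
eef_rot: [-0.058, 0.998, 0.0, 0.0]
force: [-1.9, -1.0, 3.0]
opening: 0.0598
grip_force: 30.0
```

Request:
servo_tool([
  {"dx": 0, "dy": 0, "dz": -0.05, "spin": 0},
  {"dx": 0, "dy": 0, "dz": -0.05, "spin": 0},
  {"dx": 0, "dy": 0, "dz": 0, "spin": 0},
])

```text
time_s: 8.4
tcp_pos: [0.5471, 0.2675, 0.0195]
eef_rot: [-0.058, 0.998, 0.0, -0.0]
force: [-2.7, -1.6, 3.3]
opening: 0.0599
grip_force: 30.0
```

```bash
cat > tilt.py <<'E'
# far-edge rows of the pile's top face: dark/bright transition columns near the middle, plus left/right extents
import sys; from h import *; im=cv2.imread(f"pics/{sys.argv[1]}.png"); g=im.astype(int)
for u in (300,340,370): print(u,[(r,g[r,u].tolist()) for r in range(120,196,4)])
E
python3 look.py w7; python3 tilt.py w6;python3 tilt.py w7
```

```text
8.4 [0.5471 0.2675 0.0195] [-0.115  0.993  0.   ] [-36.  36.   5. 107.  -5.  38.  69.]
300 [(120, [47, 65, 93]), (124, [54, 79, 104]), (128, [165, 243, 249]), (132, [198, 247, 247]), (136, [194, 247, 247]), (140, [100, 152, 183]), (144, [103, 155, 187]), (148, [110, 164, 196]), (152, [112, 170, 203]), (156, [108, 172, 207]), (160, [104, 156, 184]), (164, [89, 138, 179]), (168, [84, 133, 172]), (172, [82, 131, 171]), (176, [94, 145, 188]), (180, [90, 144, 189]), (184, [93, 144, 190]), (188, [96, 148, 190]), (192, [97, 148, 191])]
340 [(120, [45, 64, 94]), (124, [58, 85, 112]), (128, [165, 244, 250]), (132, [198, 247, 247]), (136, [192, 247, 247]), (140, [195, 247, 247]), (144, [190, 249, 248]), (148, [108, 161, 196]), (152, [111, 171, 205]), (156, [110, 169, 205]), (160, [182, 246, 247]), (164, [109, 172, 219]), (168, [88, 133, 175]), (172, [86, 130, 169]), (176, [92, 144, 185]), (180, [96, 143, 185]), (184, [91, 140, 183]), (188, [90, 138, 182]), (192, [94, 143, 186])]
370 [(120, [72, 116, 181]), (124, [58, 79, 110]), (128, [168, 244, 250]), (132, [200, 247, 247]), (136, [197, 247, 2
[... 974 characters left out ...]
52, [163, 239, 247]), (156, [169, 242, 247]), (160, [175, 245, 247]), (164, [181, 248, 249]), (168, [91, 138, 169]), (172, [75, 119, 154]), (176, [81, 122, 156]), (180, [76, 121, 155]), (184, [77, 121, 158]), (188, [80, 121, 157]), (192, [76, 117, 154])]
370 [(120, [45, 57, 84]), (124, [36, 48, 73]), (128, [77, 120, 142]), (132, [163, 240, 247]), (136, [166, 241, 247]), (140, [163, 240, 247]), (144, [163, 239, 247]), (148, [160, 238, 247]), (152, [163, 239, 247]), (156, [160, 238, 247]), (160, [165, 241, 248]), (164, [88, 139, 172]), (168, [91, 140, 169]), (172, [81, 122, 158]), (176, [77, 121, 160]), (180, [81, 121, 161]), (184, [79, 122, 161]), (188, [77, 118, 156]), (192, [84, 124, 161])]
```

Run:
```python
from h import *
for n in("w5","w6","w7"):
    g=cv2.imread(f"pics/{n}.png").astype(int)
    for u in (300,350): print(n,u,[(r,g[r,u].tolist()) for r in range(314,350,3)])
    for v in (180,200,325): 
        d=np.abs(np.diff(g[v,230:420].sum(1))); i=np.where(d>60)[0]; print(n,v,[(int(k)+230,int(d[k])) for k in i])
```

```text
w5 300 [(314, [108, 153, 199]), (317, [149, 232, 247]), (320, [147, 231, 247]), (323, [150, 232, 247]), (326, [150, 235, 247]), (329, [157, 239, 247]), (332, [157, 238, 247]), (335, [156, 238, 247]), (338, [114, 194, 245]), (341, [59, 96, 157]), (344, [64, 97, 154]), (347, [65, 96, 155])]
w5 350 [(314, [106, 156, 206]), (317, [155, 237, 247]), (320, [154, 238, 247]), (323, [153, 237, 247]), (326, [156, 238, 247]), (329, [153, 237, 247]), (332, [153, 237, 247]), (335, [152, 238, 247]), (338, [117, 191, 244]), (341, [64, 102, 162]), (344, [59, 98, 161]), (347, [58, 96, 158])]
w5 180 [(258, 98), (390, 187), (391, 121), (397, 127), (398, 197)]
w5 200 [(389, 174), (390, 95), (396, 262), (397, 66)]
w5 325 [(268, 66), (269, 163), (270, 86), (382, 233), (404, 67)]
w6 300 [(314, [121, 173, 223]), (317, [164, 242, 247]), (320, [166, 242, 247]), (323, [165, 242, 247]), (326, [173, 245, 247]), (329, [176, 245, 247]), (332, [178, 245, 247]), (335, [179, 245, 247]), (338, [127, 209, 248]), (341, [73, 122, 194]), (344, [71, 119, 192]), (347, [77, 115, 190])]
w6 350 [(314, [123, 179, 230]), (317, [1
[... 502 characters left out ...]
35, 220, 246]), (326, [134, 219, 246]), (329, [134, 220, 246]), (332, [141, 228, 247]), (335, [148, 230, 247]), (338, [151, 232, 247]), (341, [149, 232, 247]), (344, [149, 232, 247]), (347, [91, 147, 216])]
w7 350 [(314, [101, 145, 189]), (317, [143, 229, 247]), (320, [143, 229, 247]), (323, [143, 227, 247]), (326, [144, 227, 247]), (329, [142, 226, 247]), (332, [146, 229, 247]), (335, [145, 227, 247]), (338, [144, 227, 247]), (341, [143, 227, 247]), (344, [142, 228, 247]), (347, [88, 145, 211])]
w7 180 [(230, 105), (236, 160), (237, 178), (250, 82), (251, 117), (252, 104), (260, 61), (263, 84), (264, 105)]
w7 200 [(264, 108)]
w7 325 [(247, 62), (266, 118), (267, 160), (385, 235), (386, 94)]
```

Request:
servo_tool([
  {"dx": -0.07, "dy": -0.01, "dz": 0, "spin": 0},
  {"dx": -0.07, "dy": -0.01, "dz": 0, "spin": 0},
  {"dx": 0, "dy": 0, "dz": 0, "spin": 0},
])

```text
time_s: 8.7
tcp_pos: [0.5409, 0.2666, 0.0188]
eef_rot: [-0.058, 0.998, -0.0, -0.0]
force: [-0.9, -0.4, -1.1]
opening: 0.0601
grip_force: 30.0
```

Request:
servo_tool([
  {"dx": -0.07, "dy": -0.01, "dz": 0, "spin": 0},
  {"dx": -0.07, "dy": -0.01, "dz": 0, "spin": 0},
  {"dx": 0, "dy": 0, "dz": 0, "spin": 0},
])

```text
time_s: 8.95
tcp_pos: [0.5353, 0.2658, 0.0188]
eef_rot: [-0.058, 0.998, -0.0, -0.0]
force: [1.2, -0.0, -0.9]
opening: 0.0598
grip_force: 30.0
```

```bash
python3 look.py w8
python3 - <<'E'
from h import *; import json
c=json.load(open("pics/w8.json")); g=cv2.imread("pics/w8.png").astype(int)
for u in (300,350): print(u,[(r,g[r,u].tolist()) for r in range(330,356,2)])
for v in (185,200,325,340): 
    d=np.abs(np.diff(g[v,230:420].sum(1))); print(v,[(int(k)+230,int(d[k])) for k in np.where(d>80)[0]])
ex=np.array([.9925,.122]); C=np.array([.5368,.2667])
for z in (.045,.05,.055,.06): print(z,[((onz(c,u,347,z)[:2]-C)@ex*1000).round(1) for u in(300,350)])
E
```

```text
8.95 [0.5353 0.2658 0.0188] [-0.115  0.993 -0.   ] [-36.  35.   5. 108.  -5.  37.  69.]
300 [(330, [164, 241, 247]), (332, [168, 244, 247]), (334, [175, 245, 247]), (336, [181, 245, 247]), (338, [178, 245, 247]), (340, [181, 245, 247]), (342, [179, 245, 247]), (344, [178, 246, 247]), (346, [143, 231, 250]), (348, [74, 118, 187]), (350, [73, 118, 175]), (352, [64, 130, 163]), (354, [65, 128, 161])]
350 [(330, [173, 244, 247]), (332, [175, 244, 247]), (334, [175, 244, 247]), (336, [171, 244, 247]), (338, [175, 244, 247]), (340, [177, 245, 247]), (342, [175, 245, 247]), (344, [172, 245, 247]), (346, [136, 224, 250]), (348, [71, 111, 173]), (350, [70, 116, 174]), (352, [64, 130, 164]), (354, [67, 133, 167])]
185 [(233, 118), (234, 270), (235, 98), (238, 142), (265, 153), (287, 168)]
200 [(238, 123), (239, 142), (255, 86), (257, 148)]
325 [(259, 88), (260, 223), (390, 155), (391, 178)]
340 [(266, 102), (267, 162), (385, 258), (386, 90)]
0.045 [np.float64(49.8), np.float64(49.9)]
0.05 [np.float64(45.3), np.float64(45.5)]
0.055 [np.float64(40.9), np.float64(41.1)]
0.06 [np.float64(36.5), np.float64(36.6)]
```

Request:
servo_tool([
  {"dx": 0, "dy": 0, "dz": -0.05, "spin": 0},
  {"dx": 0, "dy": 0, "dz": -0.05, "spin": 0},
  {"dx": 0, "dy": 0, "dz": 0, "spin": 0},
])

```text
time_s: 9.25
tcp_pos: [0.5366, 0.266, 0.0151]
eef_rot: [-0.058, 0.998, 0.0, 0.0]
force: [-0.2, 0.1, 0.6]
opening: 0.0599
grip_force: 30.0
```

Request:
servo_tool([
  {"dx": 0, "dy": 0, "dz": -0.05, "spin": 0},
  {"dx": 0, "dy": 0, "dz": -0.04, "spin": 0},
  {"dx": 0, "dy": 0, "dz": 0, "spin": 0},
])

```text
time_s: 9.5
tcp_pos: [0.5375, 0.2662, 0.012]
eef_rot: [-0.057, 0.998, 0.0, 0.001]
force: [3.4, -1.2, 3.3]
opening: 0.0598
grip_force: 30.0
```

```bash
python3 look.py w9
cat > m.py <<'E'
from h import *; import json,sys
n=sys.argv[1]; c=json.load(open(f"pics/{n}.json")); g=cv2.imread(f"pics/{n}.png").astype(int)
for u in (300,350): d=np.abs(np.diff(g[314:360,u].sum(1))); print(u,[(int(k)+314,int(d[k])) for k in np.where(d>60)[0]])
for v in (185,200,325,335): 
    d=np.abs(np.diff(g[v,230:420].sum(1))); print(v,[(int(k)+230,int(d[k])) for k in np.where(d>80)[0]])
E
python3 m.py w9
```

```text
9.5 [0.5375 0.2662 0.012 ] [-0.115  0.993  0.001] [-36.  36.   5. 108.  -5.  36.  69.]
300 [(314, 133), (343, 136), (344, 165)]
350 [(314, 138), (343, 138), (344, 149)]
185 [(296, 163)]
200 [(232, 108), (233, 106), (234, 154), (254, 109), (255, 111), (257, 196), (260, 85), (263, 136)]
325 [(257, 198), (258, 93), (267, 97), (268, 93), (393, 250)]
335 [(244, 82), (268, 99), (384, 163)]
```

Request:
servo_tool([
  {"dx": 0, "dy": 0, "dz": -0.05, "spin": 0},
  {"dx": 0, "dy": 0, "dz": -0.03, "spin": 0},
  {"dx": 0, "dy": 0, "dz": 0, "spin": 0},
])

```text
time_s: 9.8
tcp_pos: [0.5379, 0.2663, 0.009]
eef_rot: [-0.057, 0.998, 0.001, 0.002]
force: [2.2, -0.2, 4.3]
opening: 0.0598
grip_force: 30.0
```

Request:
servo_tool([
  {"dx": 0, "dy": 0, "dz": -0.04, "spin": 0},
  {"dx": 0, "dy": 0, "dz": 0, "spin": 0},
])

```text
time_s: 9.97
tcp_pos: [0.538, 0.2663, 0.0075]
eef_rot: [-0.057, 0.998, 0.001, 0.002]
force: [3.9, 0.0, 5.7]
opening: 0.0596
grip_force: 30.0
```

```bash
python3 look.py w10; python3 m.py w10
```

```text
9.9667 [0.538  0.2663 0.0075] [-0.115  0.993  0.001] [-36.  36.   5. 108.  -5.  36.  69.]
300 [(314, 132), (339, 145), (340, 155)]
350 [(314, 124), (339, 151), (340, 166)]
185 [(307, 170)]
200 [(259, 106), (261, 114)]
325 [(254, 131), (255, 174), (267, 136), (269, 131), (383, 205), (385, 170), (395, 259), (396, 97)]
335 [(255, 179), (256, 150), (394, 182), (395, 143)]
```

Request:
servo_tool([
  {"dx": 0, "dy": 0, "dz": -0.04, "spin": 0},
  {"dx": 0, "dy": 0, "dz": 0, "spin": 0},
])

```text
time_s: 10.18
tcp_pos: [0.538, 0.2663, 0.0073]
eef_rot: [-0.057, 0.998, 0.001, 0.002]
force: [-1.6, -2.7, 18.8]
opening: 0.0598
grip_force: 30.0
```

Request:
servo_tool([
  {"dx": 0, "dy": 0, "dz": -0.03, "spin": 0},
  {"dx": 0, "dy": 0, "dz": 0, "spin": 0},
])

```text
time_s: 10.35
tcp_pos: [0.5381, 0.2663, 0.0071]
eef_rot: [-0.057, 0.998, 0.001, 0.002]
force: [-4.7, -4.1, 28.6]
opening: 0.0599
grip_force: 30.0
```

```bash
python3 look.py w11; python3 m.py w11
```

```text
10.35 [0.5381 0.2663 0.0071] [-0.115  0.993  0.001] [-36.  36.   5. 108.  -5.  36.  69.]
300 [(314, 133), (339, 113), (340, 202)]
350 [(314, 132), (339, 114), (340, 205)]
185 [(307, 173), (350, 119)]
200 [(230, 86), (259, 92), (261, 110)]
325 [(254, 143), (255, 171), (267, 133), (269, 125), (383, 196), (385, 160), (395, 245), (396, 83)]
335 [(255, 206), (256, 121), (394, 122), (395, 195)]
```

Request:
servo_tool([
  {"dx": 0, "dy": 0, "dz": 0.06, "spin": 0},
  {"dx": 0, "dy": 0, "dz": 0, "spin": 0},
])

```text
time_s: 10.57
tcp_pos: [0.5363, 0.2659, 0.0071]
eef_rot: [-0.058, 0.998, 0.0, 0.0]
force: [-2.8, -1.7, 14.8]
opening: 0.0595
grip_force: 30.0
```

Request:
servo_tool([
  {"dx": 0, "dy": 0, "dz": 0, "spin": 0},
  {"dx": 0, "dy": 0, "dz": 0, "spin": 0},
  {"dx": 0, "dy": 0, "dz": 0, "spin": 0},
  {"dx": 0, "dy": 0, "dz": 0, "spin": 0},
  {"dx": 0, "dy": 0, "dz": 0, "spin": 0},
], jaw=1)

```text
time_s: 10.98
tcp_pos: [0.5357, 0.2658, 0.0057]
eef_rot: [-0.058, 0.998, -0.0, -0.0]
force: [-0.8, -0.7, 0.1]
opening: 0.0872
grip_force: 0.0
```

Request:
servo_tool([
  {"dx": 0, "dy": 0, "dz": 0.2, "spin": 0},
  {"dx": 0, "dy": 0, "dz": 0.8, "spin": 0},
  {"dx": 0.3, "dy": 0, "dz": 0.8, "spin": 0},
  {"dx": 0.8, "dy": 0, "dz": 0.5, "spin": 0},
  {"dx": 0.3, "dy": 0, "dz": 0.4, "spin": 0},
])

```text
time_s: 11.4
tcp_pos: [0.596, 0.2659, 0.1179]
eef_rot: [-0.057, 0.998, 0.001, 0.003]
force: [0.5, 0.0, 0.3]
opening: 0.0876
grip_force: 0.0
```

Request:
servo_tool([
  {"dx": 0, "dy": 0, "dz": 0, "spin": 0},
  {"dx": 0, "dy": 0, "dz": 0, "spin": 0},
])

```text
time_s: 11.57
tcp_pos: [0.5927, 0.2658, 0.1151]
eef_rot: [-0.057, 0.998, 0.0, 0.001]
force: [-1.2, 0.5, -0.7]
opening: 0.0876
grip_force: 0.0
```

```bash
python3 look.py w12
python3 - <<'E'
from h import *; import json
ex=np.array([.9925,.122]);ey=np.array([-.122,.9925]);C=np.array([.5368,.2667])
cv2.imwrite("pics/s12.png",camera("scene"))
c=json.load(open("pics/w12.json")); im=cv2.imread("pics/w12.png"); g=im.astype(int)
# rectify plane z=36mm about the caddy, 2 px/mm
H=[]; src=[]
for a,b in ((-70,-60),(70,-60),(70,60),(-70,60)):
    src.append(proj(c,[*(C+ex*a/1e3+ey*b/1e3),.036])); H.append(((a+70)*2,(b+60)*2))
w=cv2.warpPerspective(im,cv2.getPerspectiveTransform(np.float32(src),np.float32(H)),(280,240)); cv2.imwrite("pics/r12.png",w); w=w.astype(int)
print(np.round(src))
for y in (-15,0,15):
    d=np.abs(np.diff(w[120+2*y].sum(1))); print("y",y,[(k/2-70,int(d[k])) for k in np.where(d>50)[0]])
for x in (-15,0,20,35):
    d=np.abs(np.diff(w[:,140+2*x].sum(1))); print("x",x,[(k/2-60,int(d[k])) for k in np.where(d>50)[0]])
E
```

```text
11.5667 [0.5927 0.2658 0.1151] [-0.114  0.993  0.001] [-35.  31.   7.  99.  -5.  50.  71.]
[[252.  39.]
 [264. 219.]
 [405. 218.]
 [416.  37.]]
y -15 [(np.float64(-58.5), 51), (np.float64(-58.0), 186), (np.float64(-57.5), 164), (np.float64(-57.0), 59), (np.float64(27.0), 65), (np.float64(27.5), 65), (np.float64(28.0), 78), (np.float64(46.0), 68), (np.float64(46.5), 112), (np.float64(51.5), 69), (np.float64(52.0), 89), (np.float64(52.5), 149), (np.float64(53.0), 75)]
y 0 [(np.float64(-58.0), 124), (np.float64(-57.5), 168), (np.float64(-57.0), 64), (np.float64(43.0), 73), (np.float64(43.5), 77), (np.float64(44.0), 89), (np.float64(46.0), 57), (np.float64(46.5), 115), (np.float64(47.0), 70), (np.float64(51.5), 55), (np.float64(52.0), 75), (np.float64(52.5), 152), (np.float64(53.0), 101)]
y 15 [(np.float64(-58.0), 97), (np.float64(-57.5), 188), (np.float64(-57.0), 58), (np.float64(-39.5), 52), (np.float64(43.0), 59), (np.float64(43.5), 70), (np.float64(44.0), 85), (np.float64(44.5), 58), (np.float64(46.0), 59), (np.float64(46.5), 102), (np.float64(47.0), 91), (np.float64(52.0), 75), (np.
[... 191 characters left out ...]
oat64(-31.0), 57), (np.float64(-30.5), 102), (np.float64(-30.0), 150), (np.float64(-29.5), 95), (np.float64(-29.0), 64), (np.float64(30.0), 143), (np.float64(30.5), 122)]
x 20 [(np.float64(-31.0), 74), (np.float64(-30.5), 104), (np.float64(-30.0), 133), (np.float64(-29.5), 95), (np.float64(30.0), 170), (np.float64(30.5), 78)]
x 35 [(np.float64(-39.5), 55), (np.float64(-39.0), 58), (np.float64(-38.5), 56), (np.float64(-10.0), 85), (np.float64(-9.5), 82), (np.float64(-9.0), 74), (np.float64(29.5), 132), (np.float64(30.0), 95), (np.float64(31.0), 51), (np.float64(31.5), 82), (np.float64(32.0), 90), (np.float64(32.5), 58), (np.float64(37.0), 152), (np.float64(37.5), 109), (np.float64(38.0), 54)]
```

```bash
python3 -c "
from cell import robot; print(robot.sign_off())"
```

```text
the job is handed in; nothing more can be done
None
```

The three-plaque pile was loaded into the caddy low end first under the lip, pressed flat, released and handed in at about 11.6 s. The last wrist picture put the top plaque about 1 mm from the caddy's centre, square to it and at the expected height; the lower two were not visible, and sign-off returned no verdict.

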